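# Load the marked nest of a terminal carousel and hold it at the front

## Task

Stack the battery terminal parts squarely in the red-floored pin nest of the carousel, in order and set down gently, not dropped: brass body first (stub up), then the copper spacer ring over its stub, then the black steel top disc. Only then turn the carousel by its orange upright post until the red nest points at the fixed red front pointer, and finish while still gripping the post, holding the carousel still there with the stack intact. Leave the brush, nut, lug and red boot where they lie.

Things in the scene. Friction and masses are not known exactly. Their poses are not given: they have to be found in the camera images.
- post_body: Brass terminal body, loose, 0.24-0.44 kg: round base 50 mm diameter and 22 mm high, with a central stub of 18 mm diameter rising 10 mm more (32 mm overall). Origin: centre of the underside; z up. Starts upright on the counter; seated, its underside is on the nest floor.
- spacer: Copper spacer ring, loose, about 0.17 kg, outside diameter 50 mm, hole 26 mm, 14 mm thick. Origin: centre of the underside; z up. Starts flat on the counter; seated, its underside is 22 mm above the nest floor.
- top_disc: Black steel top disc, loose, about 0.18 kg, 50 mm diameter, 12 mm thick, no hole. Origin: centre of the underside; z up. Starts flat on the counter; seated, its underside is 36 mm above the nest floor.
- nest (a point): Floor centre of the red-floored nest, 35 mm above the counter, 85 mm from the carousel's axis. Frame turns with the carousel: x points to the axis, y along the rim, z up. Four 8 mm round-topped steel pins at x = +-22, y = +-22 mm rise 41 mm above this floor: 2 mm play round a 50 mm part. Fingers pass between pins only along x or y (36 mm gaps). Two grey-floored nests, 90 degrees either side, stay empty.
- handle: Orange upright round post on the carousel, opposite the red nest, 16 mm diameter, 85 mm tall, its top 117 mm above the counter. Origin: centre of its foot on the deck, 85 mm from the carousel's axis, 32 mm above the counter. It spins freely about its own axis, so the fingers need not turn as it goes round.
- carousel (a joint): Angle of the carousel (rad) about its upright axis, counter-clockwise from above positive; 0 = the red nest exactly at the pointer. Starts between about -1.5 and -0.7; free from -2.2 to 0.7 with no stop or detent at 0. Stays where left: bearing friction 0.25 N m (about 3 N at the post). Deck: 250 mm diameter, aluminium, top 32 mm above the counter.
- stand: Fixed round dark foot of the carousel. Origin: on the carousel's upright axis, on the counter; its -x axis runs from the axis to the pointer, roughly towards the robot.
- pointer (a point): Top of the fixed red front pointer, 147 mm from the carousel's axis along the stand's -x, 22 mm above the counter.
- brush: Bystander: orange plastic brush with a grey metal head, 28 x 160 x 22 mm, long along its y. Leave alone.
- nut: Bystander: black steel hexagonal hold-down nut, 40 mm wide, 16 mm high. Leave alone.
- lug: Bystander: copper cable lug, 51 mm long (its x), 15 mm high. Leave alone.
- boot: Bystander: red moulded terminal boot, 38 mm diameter, 32 mm high. Leave alone.
Things that resemble listed ones, but are neither listed nor needed, are in the scene too. Of the things that look like the post_body, take the one that is farthest from the robot's base at the start.

How it is judged (in metres and radians):
On the way, in this order (a step that is already met when the one before it is completed fails the run):
1. post_body released squarely seated in the red nest, the nest still turned away from the pointer (horizontal distance between post_body and nest below 0.005 m and z of post_body in the frame of nest between -0.004 and 0.004 m and angle between post_body's own z axis and vertical below 0.08 rad and contact force between the fingers and post_body below 0.2 N and value of joint carousel below -0.4 rad), for 0.2 s.
2. spacer released squarely seated in the red nest on the parts before it, the nest still turned away from the pointer (horizontal distance between each of post_body, spacer and nest below 0.005 m and z of post_body in the frame of nest between -0.004 and 0.004 m and angle between each of post_body, spacer's own z axis and vertical below 0.08 rad and z of spacer in the frame of nest between 0.018 and 0.026 m and contact force between the fingers and spacer below 0.2 N and value of joint carousel below -0.4 rad), for 0.2 s.
3. top_disc released squarely seated in the red nest on the parts before it, the nest still turned away from the pointer (horizontal distance between each of post_body, spacer, top_disc and nest below 0.005 m and z of post_body in the frame of nest between -0.004 and 0.004 m and angle between each of post_body, spacer, top_disc's own z axis and vertical below 0.08 rad and z of spacer in the frame of nest between 0.018 and 0.026 m and z of top_disc in the frame of nest between 0.032 and 0.04 m and contact force between the fingers and top_disc below 0.2 N and value of joint carousel below -0.4 rad), for 0.2 s.
4. loaded red nest turned to the pointer and held by the orange post (horizontal distance between each of post_body, spacer, top_disc and nest below 0.005 m and z of post_body in the frame of nest between -0.004 and 0.004 m and angle between each of post_body, spacer, top_disc's own z axis and vertical below 0.08 rad and z of spacer in the frame of nest between 0.018 and 0.026 m and z of top_disc in the frame of nest between 0.032 and 0.04 m and value of joint carousel between -0.1 and 0.1 rad and velocity of joint carousel between -0.05 and 0.05 rad/s and contact force between the fingers and handle above 1 N), for 0.2 s.
At the end, for the whole second after the job is handed in: Body, spacer and disc stacked in the red nest (each within 5 mm of its centre, within 4 mm of its seated height, tilted under 0.08 rad), carousel within 0.1 rad of the pointer and turning slower than 0.05 rad/s, the fingers still gripping the orange post with over 1 N (all of step 4); the arm keeps its last pose, push and grip.
It fails at once if the brush, nut, lug or boot moved more than 20 mm (distance of any of brush, nut, lug, boot from where it was at the start of the episode above 0.02 m).
It fails at once if a part dropped or thrown into the nest (faster than 0.6 m/s between the pins) ((horizontal distance between post_body and nest below 0.015 m and z of post_body in the frame of nest below 0.05 m and linear speed of post_body above 0.6 m/s) or (horizontal distance between spacer and nest below 0.015 m and z of spacer in the frame of nest below 0.05 m and linear speed of spacer above 0.6 m/s) or (horizontal distance between top_disc and nest below 0.015 m and z of top_disc in the frame of nest below 0.05 m and linear speed of top_disc above 0.6 m/s)).
It also fails if it takes over 72 s, if anything falls off the work surface, if the arm or the gripper's body presses on something with over 40 N, if the wrist force passes 120 N, or if a joint passes its speed limit or range.

## Robot

A 6-joint arm with a two-finger parallel gripper is mounted at the origin on the work surface. World frame = base frame: x ahead of the robot, y to its left, z up, the work surface at z = 0. Lengths are in mm, angles in rad, forces in N, time in s.
With the tool pointing down it reaches from about 300 to 775 mm from the base axis. Payload 14.6 kg.
Tool frame: the origin (TCP) lies midway between the tips of the shut fingers; the grasp point (between the pads) lies 19 mm behind it; z points along the fingers, y is the direction in which the jaws open and shut (so a half turn about z gives the same grasp; the last joint's range is limited). The gripper opens to 94 mm and grips with 3 to 60 N. Pads are 16 mm wide; open, the fingers measure 119 mm over their backs; the gripper's body (75 mm by 177 mm) begins 78 mm behind the grasp point.
Start: joints at [-1.173, 0.3, 1.521, -0, 1.321, -0.067], TCP at [246.526, -491.644, 205.446] pointing down, gripper open.
Joint ranges: [-3.03, 3.03], [-0.79, 2.21], [0.23, 2.52], [-1.04, 4.18], [0, 3.07], [-2.55, 2.55]. Speed limits (rad/s): [2.22, 2.22, 2.57, 3.14, 3.14, 3.14].

## Interface

Orientations are given as [roll, pitch, yaw] about the fixed x, y, z axes, in that order (R = Rz(yaw) Ry(pitch) Rx(roll)).
In Python, from cell import read_state, camera, get_calibration, sign_off gives the robot as it stands.
- The arm moves only by the tool carry_out, never from a script. Its argument "series" is a list of rows, each an object with "delta_pos": the shift along the world's x, y, z in mm, a list of three; "turn": the turn, a rotation vector about the world's x, y, z in rad, a list of three; "hand": the opening, from 0 (shut) to 1 (fully open). A call has 1 to 8 rows; each row is the pose to reach, as a shift and turn from the pose commanded when the call began; what a row does not reach only later rows make up. A row lasts 1/8 s, in which the tool goes at most 62.5 mm and 10.7 degrees, less where a joint would pass 70% of its speed; a pose out of reach is approached as far as the arm can. A call with a gripper value outside its range is refused whole. The fingers move at their own pace and stop on an object; "squeeze" is the grip in N (left out, the last holds). Time passes only in rows, so rows that repeat a pose let the fingers close. It gives the time, the measured TCP pose, the force and the opening at its end, in the units of the state.
- read_state(): the state, without advancing time (a new reading comes with each control period).
- camera(name): name is "scene" or "top" or "wrist"; returns the picture (480x640x3 uint8, red, green, blue); there is no depth.
- get_calibration(name): a dict with "intrinsics" (3x3 intrinsics, pixels), "k1" (the pictures are not rectified: a ray, as slopes to the right and down, at radius r is drawn at 1 + k1 r^2 times it, then the intrinsics apply), "pose" (4x4, takes a point from camera to world coordinates). Camera axes: x right, y down, z forward; pixel columns grow to the right and rows downward; lengths in mm; the calibration is good to about 2 mm. A picture is of the moment at which its call begins: read the wrist's pose just before it. get_calibration takes no time and is no camera call; for the wrist camera it gives the pose at the moment of the call.
- sign_off(): hands the job in, once; it reports no verdict.
The state is a dict: "clock": time; "joints": joint angles; "qd": joint speeds; "effort": joint torques, N m; "eef_pos": TCP position; "eef_rot": TCP orientation; "wrist_force": force on the tool from outside, world axes, zero at the start; "moment": the same for the moment, N m; "finger_gap": finger opening in mm.
Only numpy, scipy, OpenCV 4.12 (cv2) and the standard library are available. Lean on these libraries where they do the work, as an engineer would, in place of code of your own. Each camera call takes 0.05 s, during which the arm holds its last target.

## Working session

There is one attempt and no reset: what is moved stays moved. The work goes in short steps, Python scripts to look and compute and a tool call to move; the robot and the scene stay as the last step left them, time stands still between calls to the robot, and variables do not carry over. Pictures are saved under pics/ and viewed, and the job is handed in when it is done.

Besides the shell and the picture viewer there is one more tool, called after "Request:" as name(argument=value, ...), one argument or row to a line, values as JSON. carry_out: Moves the arm, as the interface text tells. Its arguments: {"type":"object","properties":{"series":{"type":"array"},"squeeze":{"type":"number"}},"required":["series"]}

```bash
mkdir -p pics; ls
python3 - <<'E'
from cell import *
import cv2
for n in("scene","top","wrist"):
    c=get_calibration(n); im=camera(n); cv2.imwrite(f"pics/{n}0.png",im[:,:,::-1]); print(n,c)
print(read_state())
E
```

```text
pics
scene {'intrinsics': array([[439.21256734,   0.        , 312.33809618],
       [  0.        , 439.21256734, 236.5536742 ],
       [  0.        ,   0.        ,   1.        ]]), 'k1': 0.03301549336709851, 'pose': array([[ 8.36153928e-01,  3.16648442e-01, -4.47862002e-01,
         9.45449546e+02],
       [ 5.48152789e-01, -4.53581267e-01,  7.02703746e-01,
        -6.54496669e+02],
       [ 1.93682317e-02, -8.33065303e-01, -5.52835485e-01,
         5.65559635e+02],
       [ 0.00000000e+00,  0.00000000e+00,  0.00000000e+00,
         1.00000000e+00]])}
top {'intrinsics': array([[458.44843466,   0.        , 324.48459669],
       [  0.        , 458.44843466, 238.52371825],
       [  0.        ,   0.        ,   1.        ]]), 'k1': -0.01152197447729134, 'pose': array([[-1.25581615e-02, -9.91251599e-01,  1.31387064e-01,
         3.80465993e+02],
       [-9.99599467e-01,  9.11259497e-03, -2.67930275e-02,
        -4.29702724e+00],
       [ 2.53613543e-02, -1.31670910e-01, -9.90969007e-01,
         1.25758919e+03],
       [ 0.00000000e+00,  0.00000000e+00,  0.00000000e+00,
         1.0000000
[... 522 characters left out ...]
00000000e+00,
         1.00000000e+00]])}
{'clock': 0.15, 'joints': array([-1.17261199e+00,  3.00332269e-01,  1.52140047e+00, -6.25504793e-07,
        1.32067589e+00, -6.66061060e-02]), 'qd': array([-0.00040173, -0.00282153, -0.00148267,  0.00013221,  0.00089628,
        0.000899  ]), 'effort': array([ 5.76743805e-04, -5.31963837e+01, -3.52825391e+01,  7.08321249e-02,
        2.35977134e-02, -3.86219517e-05]), 'eef_pos': array([ 246.45438982, -491.49154903,  205.03888761]), 'eef_rot': array([-3.14077845e+00, -5.37041500e-05,  4.64790578e-01]), 'wrist_force': array([0.48259607, 0.44812801, 0.02925822]), 'moment': array([-0.0066145 , -0.02069024, -0.00153463]), 'finger_gap': 93.82510173851672}
```

View pics/scene0.png

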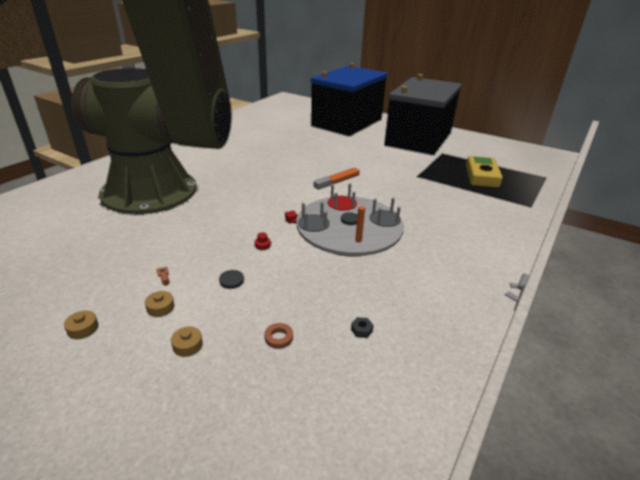

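View pics/top0.png

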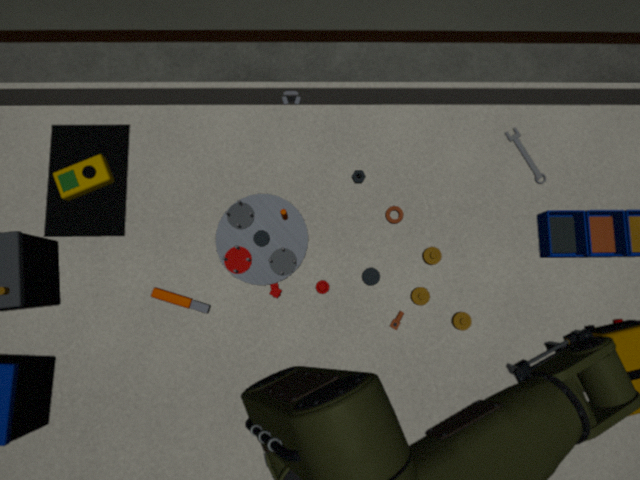

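View pics/wrist0.png

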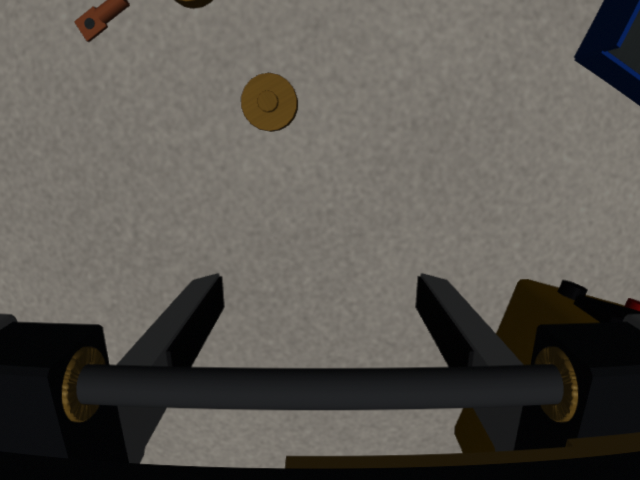

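The top view shows three brass bodies at (432,256), (420,296) and (461,321), the ring at (394,215) and the disc at (371,276). The carousel is at (262,239), with the red nest at (238,260) and the post at (284,213). The nut is at (358,177), the boot at (322,287) and the lug at (397,320). I'll measure them next.

```bash
cat > h.py <<'E'
import numpy as np, cv2
from cell import *
def ray(c,u,v):
    K=c['intrinsics'];d=np.array([(u-K[0,2])/K[0,0],(v-K[1,2])/K[1,1]]);s=d.copy()
    for _ in range(20): s=d/(1+c['k1']*(s@s))
    R=c['pose'][:3,:3]; return c['pose'][:3,3],R@np.array([s[0],s[1],1])
def px(c,u,v,z):
    o,d=ray(c,u,v); return o+d*(z-o[2])/d[2]
def proj(c,P):
    T=c['pose'];p=T[:3,:3].T@(np.asarray(P,float)-T[:3,3]);s=p[:2]/p[2]
    s=s*(1+c['k1']*(s@s));K=c['intrinsics'];return np.array([K[0,0]*s[0]+K[0,2],K[1,1]*s[1]+K[1,2]])
def blobs(im,lo,hi,amin=20,roi=None):
    hsv=cv2.cvtColor(im,cv2.COLOR_RGB2HSV);m=cv2.inRange(hsv,np.array(lo),np.array(hi))
    if roi is not None:
        k=np.zeros_like(m);k[roi[1]:roi[3],roi[0]:roi[2]]=1;m=m*k
    n,l,s,c=cv2.connectedComponentsWithStats(m)
    return [(c[i].round(1),s[i]) for i in range(1,n) if s[i][4]>=amin]
E
python3 - <<'E'
from h import *
for n in("top","scene"):
    im=camera(n);c=get_calibration(n)
    for nm,lo,hi,z in(("brass",(15,120,50),(25,255,255),22),("copper",(4,100,60),(14,200,255),14),("red",(0,180,60),(3,255,255),35),("red2",(176,180,60),(180,255,255),35),("orange",(5,201,60),(14,255,255),117),("black",(0,0,0),(180,120,75),12)):
        for ce,s in blobs(im,lo,hi,15,(140,100,520,345) if n=="top" else (40,150,420,370)): print(n,nm,ce,s,px(c,*ce,z)[:2].round(1), "r",np.hypot(*px(c,*ce,z)[:2]).round(0))
im=camera("top");cv2.imwrite("pics/topz.png",cv2.resize(im[160:350,200:480,::-1],None,fx=2.85,fy=2.85,interpolation=cv2.INTER_CUBIC))
E
```

```text
top brass [431.5 255.3] [423 247  18  17 244] [ 495.5 -328.8] r 595.0
top brass [173.4 297.7] [154 289  37  18 226] [389.5 365.6] r 534.0
top brass [419.8 295.8] [411 288  19  17 251] [ 386.4 -292.3] r 485.0
top brass [461.4 320.5] [453 312  18  18 259] [ 319.3 -402. ] r 513.0
top copper [394.  214.3] [386 206  17  17 162] [ 611.2 -231.3] r 654.0
top copper [155.6 295.7] [151 288  14  13  22] [395.4 415.5] r 574.0
top copper [396.7 320.2] [390 311  14  18 101] [ 322.2 -229.2] r 395.0
top red [237.5 259.5] [225 247  26  26 452] [488.3 195.1] r 526.0
top red [322.1 286.5] [316 281  13  12 105] [414.2 -29.4] r 415.0
top red [274.8 290. ] [270 284  11  13  89] [406.4  95.8] r 418.0
top orange [161.3 290.2] [155 288  14   5  18] [407.4 367.3] r 548.0
top orange [162.3 297.3] [152 291  26  13  65] [390.  364.3] r 534.0
top black [211.4 102. ] [140 100 145   5 718] [939.8 278.5] r 980.0
top black [291.1 102. ] [287 100   9   5  40] [939.3  52.3] r 941.0
top black [406.7 101.8] [298 100 222   5 993] [ 939.6 -279.2] r 980.0
top black [358.1 176.4] [352 170  13  14 139] [ 720.1 -134.3] r 733.0
[... 1128 characters left out ...]
ck [140.3 178.6] [  61  150  135   64 4864] [-54.9  18.9] r 58.0
scene black [ 43.4 168.1] [ 40 157  16  22 107] [-325.8  -94.9] r 339.0
scene black [317.2 185.7] [315 184   7   4  17] [368.8 269.2] r 457.0
scene black [378.5 217.5] [377 211   4  14  39] [583.7 212.6] r 621.0
scene black [349.  218.7] [341 213  16  12 153] [527.1 166. ] r 553.0
scene black [304.6 221.3] [303 214   4  16  42] [445.4  93.9] r 455.0
scene black [323.7 219.5] [321 214   5  13  37] [478.6 127.4] r 495.0
scene black [396.5 218.1] [395 214   4   9  21] [621.3 235.5] r 664.0
scene black [231.1 279.2] [220 271  23  17 320] [ 448.9 -170.2] r 480.0
scene black [361.7 327.5] [352 319  21  18 303] [ 724.4 -141.1] r 738.0
```

View pics/topz.png

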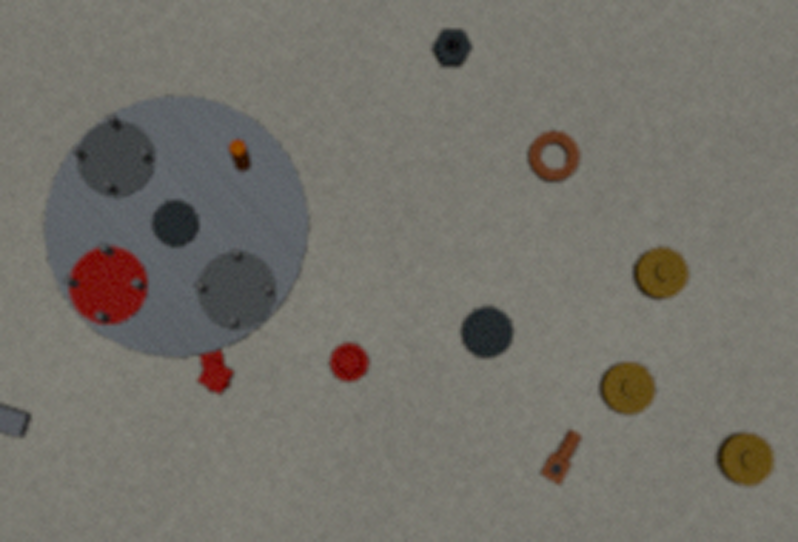

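Three brass bodies look alike: (432,256) at r≈595 mm, (420,296) at r≈485 and (461,321) at r≈513. The one at (432,256) is farthest, and the enlarged crop shows it upright with its stub up, so that's post_body. The carousel sits at about -1.05 rad. I'll hover over the body.

Request:
carry_out(
  series=[
    {"delta_pos": [249,163,-85],"turn": [0,0,0.735],"hand": 1},
    {"delta_pos": [249,163,-85],"turn": [0,0,0.735],"hand": 1},
    {"delta_pos": [249,163,-85],"turn": [0,0,0.735],"hand": 1},
    {"delta_pos": [249,163,-85],"turn": [0,0,0.735],"hand": 1},
    {"delta_pos": [249,163,-85],"turn": [0,0,0.735],"hand": 1},
    {"delta_pos": [249,163,-85],"turn": [0,0,0.735],"hand": 1},
    {"delta_pos": [249,163,-85],"turn": [0,0,0.735],"hand": 1},
  ],
  squeeze=25,
)

```text
clock: 1.18
eef_pos: [495.3, -328.9, 120.5]
eef_rot: [-3.141, 0.0, 1.2]
wrist_force: [-0.2, -0.4, 0.4]
finger_gap: 94.3
```

Run:
```python
from h import *
s=read_state();c=get_calibration("wrist");im=camera("wrist");cv2.imwrite("pics/w1.png",im[:,:,::-1])
print(s['clock'],s['eef_pos'],s['eef_rot'],s['qd'].round(3))
for ce,st in blobs(im,(15,110,40),(27,255,255),300): print(ce,st,px(c,*ce,22)[:2].round(1))
print(proj(c,[*s['eef_pos'][:2],22]))
```

```text
1.175 [ 495.27412369 -328.85989696  120.48461031] [-3.14143761e+00  1.28788279e-04  1.20001371e+00] [-0.025 -0.016  0.003  0.002  0.     0.002]
[322.  242.1] [ 289  210   67   65 3431] [ 496.3 -331. ]
[166.9 249.2] [ 135  217   65   65 3151] [ 387.6 -294.5]
[571.1 391.3] [557 355  21  67 417] [ 647.4 -531.7]
[ 67.8 392.8] [ 62 360  21  62 419] [ 244.9 -376.8]
[319.58118228 239.97620419]
```

View pics/w1.png

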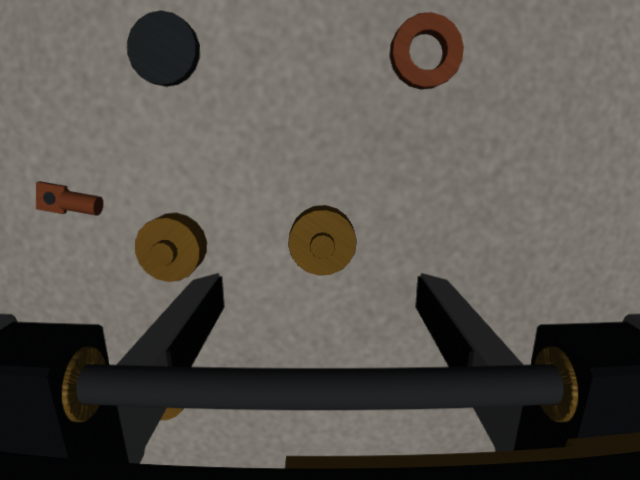

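The hover picture shows the right body centred at (322,243) between the fingers. The disc is at (163,48), the ring at (427,50) and the nearer body at (168,248). I'll go down and grip.

Request:
carry_out(
  series=[
    {"delta_pos": [0.5,-2.5,-60],"turn": [0,0,0],"hand": 1},
    {"delta_pos": [0.5,-2.5,-100],"turn": [0,0,0],"hand": 1},
    {"delta_pos": [0.5,-2.5,-117],"turn": [0,0,0],"hand": 1},
    {"delta_pos": [0.5,-2.5,-117],"turn": [0,0,0],"hand": 0.3},
    {"delta_pos": [0.5,-2.5,-117],"turn": [0,0,0],"hand": 0.3},
    {"delta_pos": [0.5,-2.5,-117],"turn": [0,0,0],"hand": 0.3},
    {"delta_pos": [0.5,-2.5,-117],"turn": [0,0,0],"hand": 0.3},
    {"delta_pos": [0.5,-2.5,-117],"turn": [0,0,0],"hand": 0.3},
  ],
  squeeze=30,
)

```text
clock: 2.22
eef_pos: [496.2, -331.2, 3.9]
eef_rot: [3.141, 0.0, 1.2]
wrist_force: [-0.9, 0.6, 4.6]
finger_gap: 49.6
```

Request:
carry_out(
  series=[
    {"delta_pos": [0,0,50],"turn": [0,0,0],"hand": 0.3},
    {"delta_pos": [4,50,90],"turn": [0,0,0.17],"hand": 0.3},
    {"delta_pos": [8,105,110],"turn": [0,0,0.34],"hand": 0.3},
    {"delta_pos": [12,165,120],"turn": [0,0,0.51],"hand": 0.3},
    {"delta_pos": [16,225,130],"turn": [0,0,0.68],"hand": 0.3},
    {"delta_pos": [20,285,136],"turn": [0,0,0.85],"hand": 0.3},
    {"delta_pos": [24,345,136],"turn": [0,0,1.02],"hand": 0.3},
    {"delta_pos": [28,400,136],"turn": [0,0,1.156],"hand": 0.3},
  ],
)

```text
clock: 3.22
eef_pos: [523.7, 70.9, 139.5]
eef_rot: [-3.142, -0.0, 2.361]
wrist_force: [0.7, -0.1, -3.0]
finger_gap: 49.5
```

Request:
carry_out(
  series=[
    {"delta_pos": [4,50,0],"turn": [0,0,0],"hand": 0.3},
    {"delta_pos": [6,84,0],"turn": [0,0,0],"hand": 0.3},
    {"delta_pos": [6,84,0],"turn": [0,0,0],"hand": 0.3},
    {"delta_pos": [6,84,0],"turn": [0,0,0],"hand": 0.3},
  ],
)

```text
clock: 3.72
eef_pos: [529.8, 152.4, 139.2]
eef_rot: [-3.141, -0.0, 2.356]
wrist_force: [0.6, -0.4, -2.1]
finger_gap: 49.6
```

Run:
```python
from h import *
s=read_state();c=get_calibration("wrist");im=camera("wrist");cv2.imwrite("pics/w2.png",im[:,:,::-1])
print(s['clock'],s['eef_pos'],s['eef_rot'],s['qd'].round(3),s['finger_gap'])
for lo,hi in(((0,150,40),(5,255,255)),((175,150,40),(180,255,255))):
  for ce,st in blobs(im,lo,hi,300): print(ce,st,px(c,*ce,35)[:2].round(1))
```

```text
3.725 [529.81989434 152.37614152 139.20307276] [-3.14091883e+00 -2.00227959e-04  2.35584468e+00] [-0.017 -0.005  0.002  0.001  0.001  0.   ] 49.61703616349402
[320.2 155.7] [ 269  104  103  105 8021] [487.6 194.9]
[153.5 169.4] [ 129  150   52   41 1455] [408.8 103.9]
[ 73.9 285.5] [  49  263   51   44 1707] [419. -13.]
```

View pics/w2.png

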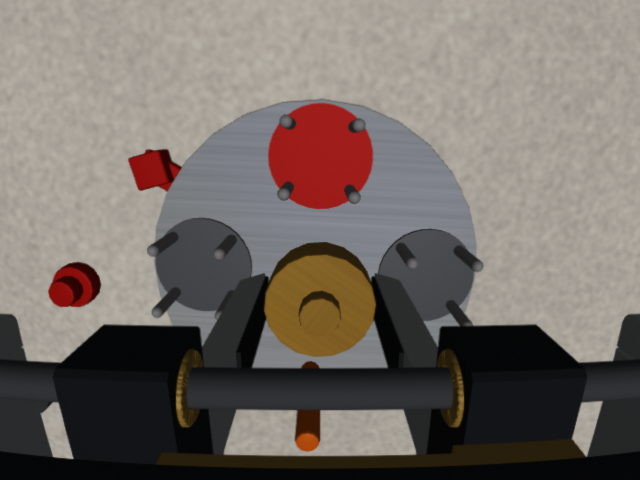

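The picture shows the red nest at (320,156), with its pin tops near (286,121), (358,125), (284,194) and (353,197). The body is held squarely, with its base top at about (320,305). Next I'll measure the nest yaw and the body's offset in the hand.

Run:
```python
from h import *
s=read_state();c=get_calibration("wrist");im=cv2.imread("pics/w2.png")[:,:,::-1].copy()
P=np.array([px(c,u,v,75)[:2] for u,v in((286.5,121),(358.5,125),(284,194.5),(353.5,197))]);print(P.round(1),P.mean(0).round(1))
for a,b in((0,1),(2,3),(0,2),(1,3)):
    d=P[b]-P[a];print(a,b,np.hypot(*d).round(1),np.degrees(np.arctan2(d[1],d[0])).round(1))
g=cv2.cvtColor(im,cv2.COLOR_RGB2GRAY)
cv2.imwrite("pics/w2z.png",cv2.resize(im[90:380,220:420,::-1],None,fx=2,fy=2,interpolation=cv2.INTER_CUBIC))
o,ax=None,None
R=cv2.Rodrigues(np.array([0,0,0.]))[0]
t=s['eef_pos'];zt=t[2]-3.9+22
for u,v in((320,300),(320,306)): print(px(c,u,v,zt)[:2]-t[:2])
print("proj tcp-axis at base top",proj(c,[t[0],t[1],zt]),"stub top",proj(c,[t[0],t[1],zt+10]))
```

```text
[[457.9 196.1]
 [489.8 224.8]
 [487.3 163.3]
 [518.8 192.6]] [488.5 194.2]
0 1 42.9 41.8
2 3 43.0 42.8
0 2 44.1 -48.1
1 3 43.3 -48.0
[-2.32315015  2.30818422]
[-0.30683171  0.2872798 ]
proj tcp-axis at base top [320.03244529 306.87807879] stub top [320.04855742 316.78468141]
```

View pics/w2z.png

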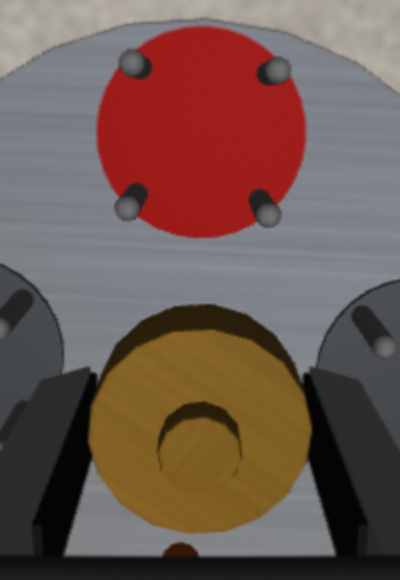

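Request:
carry_out(
  series=[
    {"delta_pos": [-30,30,0],"turn": [0,0,-0.045],"hand": 0.3},
    {"delta_pos": [-42,41.8,-20],"turn": [0,0,-0.045],"hand": 0.3},
    {"delta_pos": [-42,41.8,-45],"turn": [0,0,-0.045],"hand": 0.3},
    {"delta_pos": [-42,41.8,-52],"turn": [0,0,-0.045],"hand": 0.3},
    {"delta_pos": [-42,41.8,-58],"turn": [0,0,-0.045],"hand": 0.3},
    {"delta_pos": [-42,41.8,-65],"turn": [0,0,-0.045],"hand": 0.3},
    {"delta_pos": [-42,41.8,-72],"turn": [0,0,-0.045],"hand": 0.3},
  ],
)

```text
clock: 4.65
eef_pos: [488.3, 194.5, 67.4]
eef_rot: [3.141, 0.0, 2.311]
wrist_force: [-0.3, 0.5, -2.5]
finger_gap: 49.3
```

Run:
```python
from h import *
s=read_state();im=camera("wrist");cv2.imwrite("pics/w3.png",im[200:400,200:440,::-1].repeat(3,0).repeat(3,1));print(s['eef_pos'],s['wrist_force'],s['moment'],s['finger_gap'])
```

```text
[488.30703614 194.54723358  67.40517357] [-0.25386207  0.52534488 -2.54987714] [ 0.07350675 -0.12157245 -0.02642519] 49.32011207991299
```

View pics/w3.png

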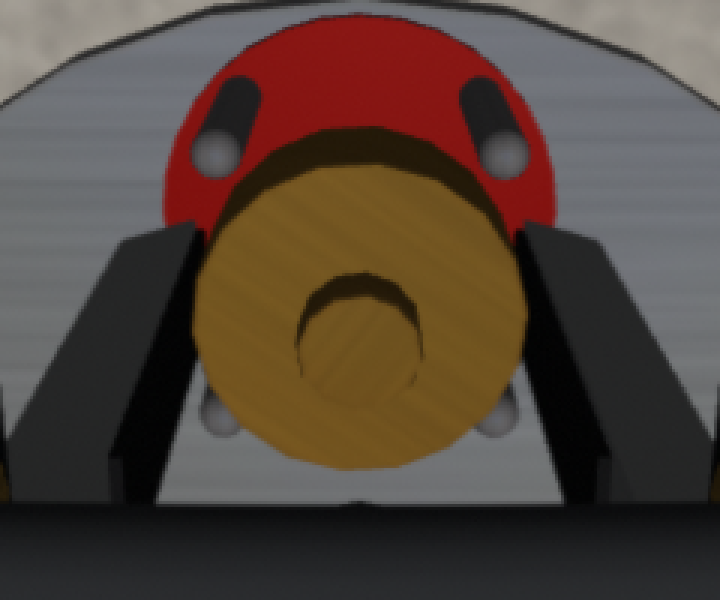

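The body sits symmetrically among the four pins with no contact force. I'll lower it and release.

Request:
carry_out(
  series=[
    {"delta_pos": [0,0,-10],"turn": [0,0,0],"hand": 0.3},
    {"delta_pos": [0,0,-19],"turn": [0,0,0],"hand": 0.3},
    {"delta_pos": [0,0,-25],"turn": [0,0,0],"hand": 0.3},
    {"delta_pos": [0,0,-28],"turn": [0,0,0],"hand": 0.3},
    {"delta_pos": [0,0,-28.5],"turn": [0,0,0],"hand": 0.3},
  ],
)

```text
clock: 5.32
eef_pos: [488.1, 194.7, 38.9]
eef_rot: [3.141, 0.0, 2.311]
wrist_force: [0.1, 0.2, -2.2]
finger_gap: 49.3
```

Request:
carry_out(
  series=[
    {"delta_pos": [0,0,-0.7],"turn": [0,0,0],"hand": 0.3},
    {"delta_pos": [0,0,-0.7],"turn": [0,0,0],"hand": 0.75},
    {"delta_pos": [0,0,-0.7],"turn": [0,0,0],"hand": 0.75},
    {"delta_pos": [0,0,-0.7],"turn": [0,0,0],"hand": 0.75},
    {"delta_pos": [0,0,30],"turn": [0,0,0],"hand": 0.75},
    {"delta_pos": [0,0,80],"turn": [0,0,0],"hand": 0.75},
    {"delta_pos": [0,0,80],"turn": [0,0,0],"hand": 0.75},
  ],
)

```text
clock: 6.2
eef_pos: [489.7, 195.2, 122.4]
eef_rot: [3.136, 0.003, 2.311]
wrist_force: [-0.6, 0.5, 0.8]
finger_gap: 70.2
```

Run:
```python
from h import *
s=read_state();c=get_calibration("wrist");im=camera("wrist");cv2.imwrite("pics/w4.png",im[:,:,::-1]);t=s['eef_pos'];print(t,s['wrist_force'],s['finger_gap'])
print(proj(c,[t[0],t[1],57]),proj(c,[t[0],t[1],67]))
for ce,st in blobs(im,(15,110,40),(27,255,255),600): print(ce,st,px(c,*ce,57)[:2].round(1))
```

```text
[489.66334248 195.21193456 122.35935992] [-0.59804922  0.48089604  0.77049073] 70.19455032365705
[319.37931509 252.9343031 ] [319.46412558 257.54791112]
[316.7 251. ] [ 279  215   76   73 4372] [487.5 195. ]
```

View pics/w4.png

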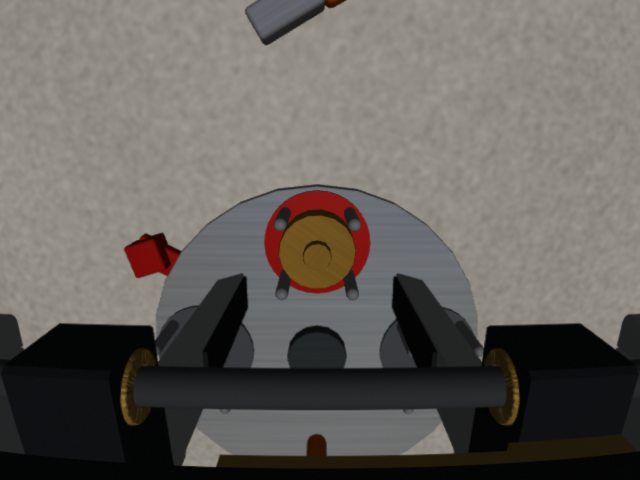

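The body is seated centred between the pins at (317,251). Next is the ring.

Request:
carry_out(
  series=[
    {"delta_pos": [15,-50,20],"turn": [0,0,-0.1],"hand": 0.9},
    {"delta_pos": [33,-110,21],"turn": [0,0,-0.2],"hand": 1},
    {"delta_pos": [50,-170,21],"turn": [0,0,-0.3],"hand": 1},
    {"delta_pos": [68,-230,21],"turn": [0,0,-0.4],"hand": 1},
    {"delta_pos": [85,-290,21],"turn": [0,0,-0.5],"hand": 1},
    {"delta_pos": [103,-350,15],"turn": [0,0,-0.5],"hand": 1},
    {"delta_pos": [119,-405,5],"turn": [0,0,-0.5],"hand": 1},
    {"delta_pos": [123,-426,0],"turn": [0,0,-0.5],"hand": 1},
  ],
)

```text
clock: 7.25
eef_pos: [610.3, -233.9, 116.1]
eef_rot: [-3.139, -0.002, 1.808]
wrist_force: [-0.2, 1.0, -0.1]
finger_gap: 94.1
```

Request:
carry_out(
  series=[
    {"delta_pos": [0,0,0],"turn": [0,0,0],"hand": 1},
  ],
)

```text
clock: 7.38
eef_pos: [610.3, -231.7, 117.0]
eef_rot: [-3.139, -0.002, 1.809]
wrist_force: [-0.2, -0.3, -0.3]
finger_gap: 93.7
```

Run:
```python
from h import *
s=read_state();c=get_calibration("wrist");im=camera("wrist");cv2.imwrite("pics/w5.png",im[:,:,::-1]);t=s['eef_pos'];print(s['clock'],t,s['wrist_force'],s['finger_gap'])
for ce,st in blobs(im,(3,90,40),(14,255,255),600): print(ce,st,px(c,*ce,14)[:2].round(1), px(c,st[0]+st[2]/2-.5,st[1]+st[3]/2-.5,14)[:2])
```

```text
7.375 [ 610.3289297  -231.66115383  117.04862976] [-0.20292576 -0.31340685 -0.2855039 ] 93.69128146151851
[321.9 239. ] [ 289  207   67   65 2450] [ 611.7 -231.5] [ 611.77430768 -231.5310091 ]
```

View pics/w5.png

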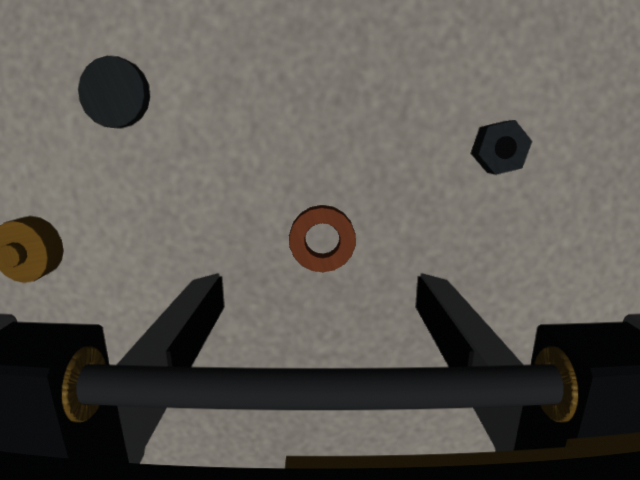

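The ring is at (322,239), centred under the fingers, with the nut at (503,147). I'll grip the ring.

Request:
carry_out(
  series=[
    {"delta_pos": [0.7,-0.2,-55],"turn": [0,0,0],"hand": 1},
    {"delta_pos": [0.7,-0.2,-95],"turn": [0,0,0],"hand": 1},
    {"delta_pos": [0.7,-0.2,-112],"turn": [0,0,0],"hand": 1},
    {"delta_pos": [0.7,-0.2,-117],"turn": [0,0,0],"hand": 0.8},
    {"delta_pos": [0.7,-0.2,-117.3],"turn": [0,0,0],"hand": 0.3},
    {"delta_pos": [0.7,-0.2,-117.3],"turn": [0,0,0],"hand": 0.3},
    {"delta_pos": [0.7,-0.2,-117.3],"turn": [0,0,0],"hand": 0.3},
    {"delta_pos": [0.7,-0.2,-117.3],"turn": [0,0,0],"hand": 0.3},
  ],
)

```text
clock: 8.43
eef_pos: [611.9, -231.6, 2.1]
eef_rot: [3.141, 0.0, 1.811]
wrist_force: [-1.6, 0.6, 3.2]
finger_gap: 49.0
```

Request:
carry_out(
  series=[
    {"delta_pos": [0,0,50],"turn": [0,0,0],"hand": 0.3},
    {"delta_pos": [-8,40,90],"turn": [0,0,0.1],"hand": 0.3},
    {"delta_pos": [-20,95,115],"turn": [0,0,0.2],"hand": 0.3},
    {"delta_pos": [-33,153,137],"turn": [0,0,0.3],"hand": 0.3},
    {"delta_pos": [-46,210,137],"turn": [0,0,0.4],"hand": 0.3},
    {"delta_pos": [-58,267,137],"turn": [0,0,0.5],"hand": 0.3},
    {"delta_pos": [-71,324,137],"turn": [0,0,0.5],"hand": 0.3},
    {"delta_pos": [-83,382,137],"turn": [0,0,0.5],"hand": 0.3},
  ],
)

```text
clock: 9.43
eef_pos: [528.0, 152.1, 138.8]
eef_rot: [3.141, 0.0, 2.311]
wrist_force: [-0.2, 0.1, -2.4]
finger_gap: 48.9
```

Request:
carry_out(
  series=[
    {"delta_pos": [0,0,0],"turn": [0,0,0],"hand": 0.3},
    {"delta_pos": [0,0,0],"turn": [0,0,0],"hand": 0.3},
  ],
)

```text
clock: 9.68
eef_pos: [528.8, 150.1, 138.6]
eef_rot: [-3.141, 0.0, 2.311]
wrist_force: [0.3, -0.2, -1.4]
finger_gap: 48.9
```

Run:
```python
from h import *
s=read_state();c=get_calibration("wrist");im=camera("wrist");cv2.imwrite("pics/w6.png",im[:,:,::-1]);t=s['eef_pos'];print(s['clock'],t,s['eef_rot'],s['finger_gap'])
print(proj(c,[t[0],t[1],t[2]-2.1+14]))
for ce,st in blobs(im,(3,90,40),(14,255,255),600): print(ce,st)
for ce,st in blobs(im,(15,110,40),(27,255,255),600): print(ce,st,px(c,*ce,57)[:2].round(1))
cv2.imwrite("pics/w6z.png",cv2.resize(im[90:380,220:420,::-1],None,fx=2,fy=2,interpolation=cv2.INTER_CUBIC))
```

```text
9.675 [528.75060848 150.11518659 138.62113237] [-3.14139338e+00  9.04405181e-05  2.31109827e+00] 48.92451680338235
[320.05565439 301.22366613]
[319.3 297.6] [ 266  245  107  106 6914]
[318.4 429.6] [307 410  24  42 923]
[319.8 156.6] [ 282  119   76   76 4488] [488.  194.6]
[187.1 390.4] [177 351  28  77 916] [530.9  -4.9]
[454.7 395.6] [445 355  18  73 621] [687.8 131.8]
[345.6 459.7] [ 216  446  260   21 1299] [667.3  29.8]
```

View pics/w6z.png

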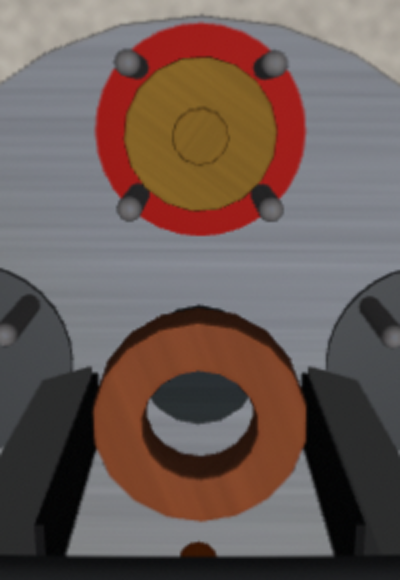

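The ring is held centred with its top circle at about (320,301), as predicted. The body is at (488.0,194.6) among the pins. I'll move over and lower.

Request:
carry_out(
  series=[
    {"delta_pos": [-25,27,0],"turn": [0,0,0],"hand": 0.3},
    {"delta_pos": [-40.7,44.1,-20],"turn": [0,0,0],"hand": 0.3},
    {"delta_pos": [-40.7,44.1,-45],"turn": [0,0,0],"hand": 0.3},
    {"delta_pos": [-40.7,44.1,-53],"turn": [0,0,0],"hand": 0.3},
    {"delta_pos": [-40.7,44.1,-60],"turn": [0,0,0],"hand": 0.3},
    {"delta_pos": [-40.7,44.1,-67],"turn": [0,0,0],"hand": 0.3},
    {"delta_pos": [-40.7,44.1,-73],"turn": [0,0,0],"hand": 0.3},
    {"delta_pos": [-40.7,44.1,-77],"turn": [0,0,0],"hand": 0.3},
  ],
)

```text
clock: 10.72
eef_pos: [488.1, 194.5, 61.4]
eef_rot: [3.142, 0.0, 2.311]
wrist_force: [-0.4, -0.7, -1.4]
finger_gap: 48.3
```

Request:
carry_out(
  series=[
    {"delta_pos": [0,0,-1.5],"turn": [0,0,0],"hand": 0.3},
    {"delta_pos": [0,0,-2.3],"turn": [0,0,0],"hand": 0.3},
    {"delta_pos": [0,0,-2.8],"turn": [0,0,0],"hand": 0.3},
    {"delta_pos": [0,0,-2.8],"turn": [0,0,0],"hand": 0.75},
    {"delta_pos": [0,0,-2.8],"turn": [0,0,0],"hand": 0.75},
    {"delta_pos": [0,0,-2.8],"turn": [0,0,0],"hand": 0.75},
    {"delta_pos": [0,0,27],"turn": [0,0,0],"hand": 0.75},
    {"delta_pos": [0,0,60],"turn": [0,0,0],"hand": 0.75},
  ],
)

```text
clock: 11.72
eef_pos: [487.8, 194.5, 122.2]
eef_rot: [-3.141, -0.0, 2.311]
wrist_force: [0.9, -0.3, -0.3]
finger_gap: 70.5
```

Run:
```python
from h import *
s=read_state();c=get_calibration("wrist");im=camera("wrist");cv2.imwrite("pics/w7.png",im[:,:,::-1]);t=s['eef_pos'];print(s['clock'],t,s['wrist_force'],s['finger_gap'])
for ce,st in blobs(im,(3,90,40),(14,255,255),600): print(ce,st,px(c,*ce,71)[:2].round(1))
cv2.imwrite("pics/w7z.png",cv2.resize(im[150:370,200:440,::-1],None,fx=2.5,fy=2.5,interpolation=cv2.INTER_CUBIC))
```

```text
11.725 [487.7713723  194.47341023 122.1716348 ] [ 0.86067388 -0.33287114 -0.2562295 ] 70.51516086921409
[320.3 259.2] [ 280  221   81   78 3617] [487.6 194.9]
```

View pics/w7z.png

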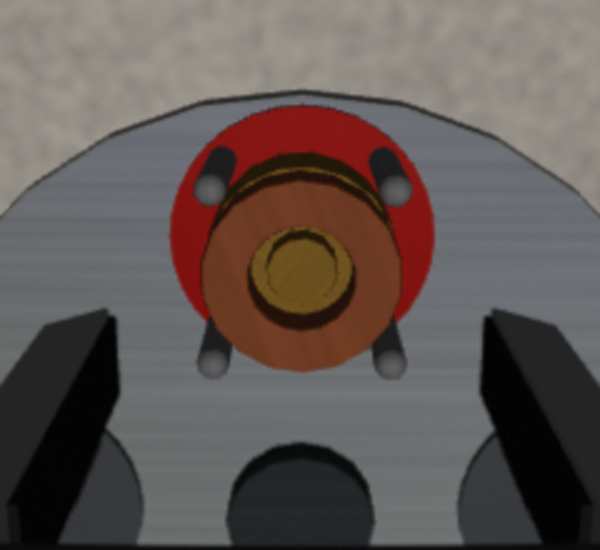

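The ring is seated over the stub, centred at (320,259). Next is the disc.

Request:
carry_out(
  series=[
    {"delta_pos": [-7,-50,15],"turn": [0,0,-0.1],"hand": 0.9},
    {"delta_pos": [-14,-110,15],"turn": [0,0,-0.2],"hand": 1},
    {"delta_pos": [-22,-170,15],"turn": [0,0,-0.3],"hand": 1},
    {"delta_pos": [-30,-230,12],"turn": [0,0,-0.4],"hand": 1},
    {"delta_pos": [-38,-290,6],"turn": [0,0,-0.5],"hand": 1},
    {"delta_pos": [-45,-340,0],"turn": [0,0,-0.5],"hand": 1},
    {"delta_pos": [-47,-356.6,-1.7],"turn": [0,0,-0.5],"hand": 1},
    {"delta_pos": [-47,-356.6,-1.7],"turn": [0,0,-0.5],"hand": 1},
  ],
)

```text
clock: 12.78
eef_pos: [441.0, -162.2, 119.8]
eef_rot: [-3.141, -0.0, 1.809]
wrist_force: [0.4, 0.1, 0.1]
finger_gap: 94.0
```

Run:
```python
from h import *
s=read_state();c=get_calibration("wrist");im=camera("wrist");cv2.imwrite("pics/w8.png",im[:,:,::-1]);t=s['eef_pos'];print(s['clock'],t,s['wrist_force'],s['finger_gap'])
for ce,st in blobs(im,(0,0,0),(180,255,75),600,(240,170,400,320)): print(ce,st,px(c,*ce,12)[:2].round(1), px(c,st[0]+st[2]/2-.5,st[1]+st[3]/2-.5,12)[:2])
```

```text
12.775 [ 440.99298517 -162.18980641  119.82432865] [0.37294884 0.09855904 0.10551386] 93.96353776600462
[320.1 236.4] [ 287  204   67   66 3421] [ 441.2 -161.8] [ 441.10080993 -161.8443323 ]
```

View pics/w8.png

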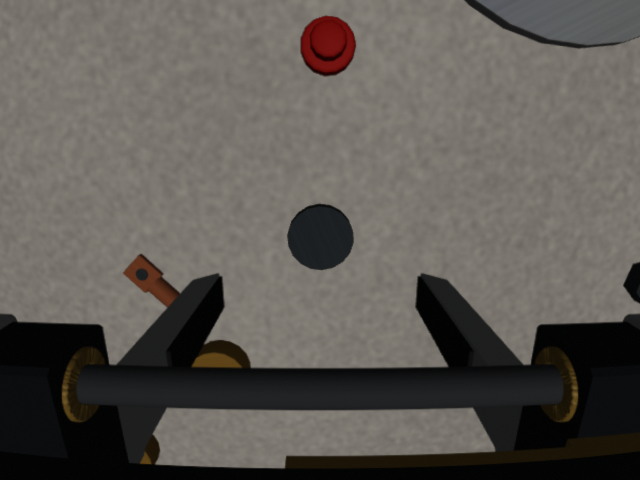

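The disc is at (320,237), centred under the fingers. The lug at (150,280) is clear of the finger paths. I'll grip.

Request:
carry_out(
  series=[
    {"delta_pos": [0.1,0.1,-55],"turn": [0,0,0],"hand": 1},
    {"delta_pos": [0.1,0.1,-95],"turn": [0,0,0],"hand": 1},
    {"delta_pos": [0.1,0.1,-113],"turn": [0,0,0],"hand": 1},
    {"delta_pos": [0.1,0.1,-118],"turn": [0,0,0],"hand": 0.8},
    {"delta_pos": [0.1,0.1,-118.3],"turn": [0,0,0],"hand": 0.3},
    {"delta_pos": [0.1,0.1,-118.3],"turn": [0,0,0],"hand": 0.3},
    {"delta_pos": [0.1,0.1,-118.3],"turn": [0,0,0],"hand": 0.3},
    {"delta_pos": [0.1,0.1,-118.3],"turn": [0,0,0],"hand": 0.3},
  ],
)

```text
clock: 13.82
eef_pos: [441.3, -162.0, 2.1]
eef_rot: [3.141, 0.0, 1.811]
wrist_force: [-0.4, 1.1, 3.3]
finger_gap: 49.0
```

Request:
carry_out(
  series=[
    {"delta_pos": [0,0,50],"turn": [0,0,0],"hand": 0.3},
    {"delta_pos": [10,35,95],"turn": [0,0,0.1],"hand": 0.3},
    {"delta_pos": [25,90,120],"turn": [0,0,0.2],"hand": 0.3},
    {"delta_pos": [41,146,137],"turn": [0,0,0.3],"hand": 0.3},
    {"delta_pos": [57,202,137],"turn": [0,0,0.4],"hand": 0.3},
    {"delta_pos": [72,258,137],"turn": [0,0,0.5],"hand": 0.3},
    {"delta_pos": [87.6,312.4,137],"turn": [0,0,0.5],"hand": 0.3},
    {"delta_pos": [87.6,312.4,137],"turn": [0,0,0.5],"hand": 0.3},
  ],
)

```text
clock: 14.82
eef_pos: [528.7, 153.4, 138.2]
eef_rot: [-3.141, -0.0, 2.315]
wrist_force: [0.3, -0.0, -2.2]
finger_gap: 49.2
```

Run:
```python
from h import *
s=read_state();c=get_calibration("wrist");im=camera("wrist");cv2.imwrite("pics/w9.png",im[:,:,::-1]);t=s['eef_pos'];print(s['clock'],t,s['eef_rot'],s['finger_gap'],s['wrist_force'])
print(proj(c,[t[0],t[1],t[2]-2.1+12]))
for ce,st in blobs(im,(3,90,40),(14,255,255),600): print(ce,st,px(c,*ce,71)[:2])
cv2.imwrite("pics/w9z.png",cv2.resize(im[90:380,220:420,::-1],None,fx=2,fy=2,interpolation=cv2.INTER_CUBIC))
```

```text
14.825 [528.69310496 153.36653546 138.17078955] [-3.14128254e+00 -4.96483834e-04  2.31458926e+00] 49.18456308714597 [ 0.27978113 -0.01340353 -2.2058325 ]
[320.00746446 299.48980098]
[316.4 162.5] [ 277  122   80   82 3819] [488.21495008 194.19854005]
[314.6 431.5] [ 303  410   24   46 1004] [620.98460141  47.11825562]
```

View pics/w9z.png

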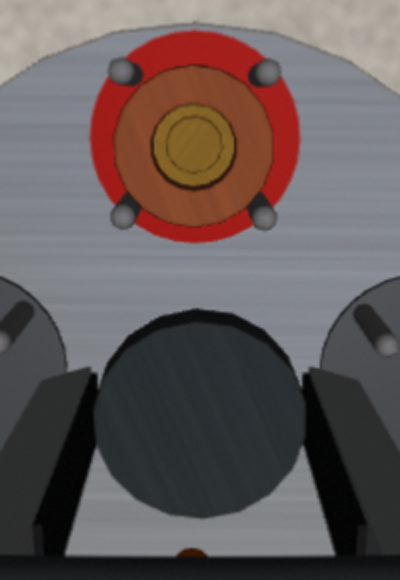

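The disc is held centred at about (319,300), and the ring and stub are concentric in the nest. I'll place it.

Request:
carry_out(
  series=[
    {"delta_pos": [-25,27,0],"turn": [0,0,0],"hand": 0.3},
    {"delta_pos": [-40.7,44.1,-20],"turn": [0,0,0],"hand": 0.3},
    {"delta_pos": [-40.7,44.1,-45],"turn": [0,0,0],"hand": 0.3},
    {"delta_pos": [-40.7,44.1,-53],"turn": [0,0,0],"hand": 0.3},
    {"delta_pos": [-40.7,44.1,-57],"turn": [0,0,0],"hand": 0.3},
    {"delta_pos": [-40.7,44.1,-61],"turn": [0,0,0],"hand": 0.3},
    {"delta_pos": [-40.7,44.1,-64],"turn": [0,0,0],"hand": 0.3},
    {"delta_pos": [-40.7,44.1,-65],"turn": [0,0,0],"hand": 0.3},
  ],
)

```text
clock: 15.88
eef_pos: [488.1, 194.5, 73.7]
eef_rot: [3.141, 0.0, 2.311]
wrist_force: [-0.9, 0.1, -2.7]
finger_gap: 49.3
```

Request:
carry_out(
  series=[
    {"delta_pos": [0,0,-0.6],"turn": [0,0,0],"hand": 0.3},
    {"delta_pos": [0,0,-0.9],"turn": [0,0,0],"hand": 0.3},
    {"delta_pos": [0,0,-0.9],"turn": [0,0,0],"hand": 0.75},
    {"delta_pos": [0,0,-0.9],"turn": [0,0,0],"hand": 0.75},
    {"delta_pos": [0,0,-0.9],"turn": [0,0,0],"hand": 0.75},
    {"delta_pos": [0,0,30],"turn": [0,0,0],"hand": 0.75},
    {"delta_pos": [0,0,65],"turn": [0,0,0],"hand": 0.75},
    {"delta_pos": [0,0,65],"turn": [0,0,0],"hand": 0.75},
  ],
)

```text
clock: 16.88
eef_pos: [489.1, 194.9, 141.0]
eef_rot: [3.137, 0.002, 2.311]
wrist_force: [0.6, -0.4, -0.6]
finger_gap: 70.4
```

Run:
```python
from h import *
s=read_state();c=get_calibration("wrist");im=camera("wrist");cv2.imwrite("pics/w10.png",im[:,:,::-1]);t=s['eef_pos'];print(s['clock'],t,s['wrist_force'],s['finger_gap'])
print(proj(c,[488,194.7,83]))
im=camera("scene");cv2.imwrite("pics/s10z.png",cv2.resize(im[150:280,240:440,::-1],None,fx=4,fy=4,interpolation=cv2.INTER_CUBIC))
```

```text
16.875 [489.12539869 194.92615675 141.03617707] [ 0.57419274 -0.40532714 -0.60340074] 70.40220865983592
[317.96560748 255.42852601]
```

View pics/w10.png

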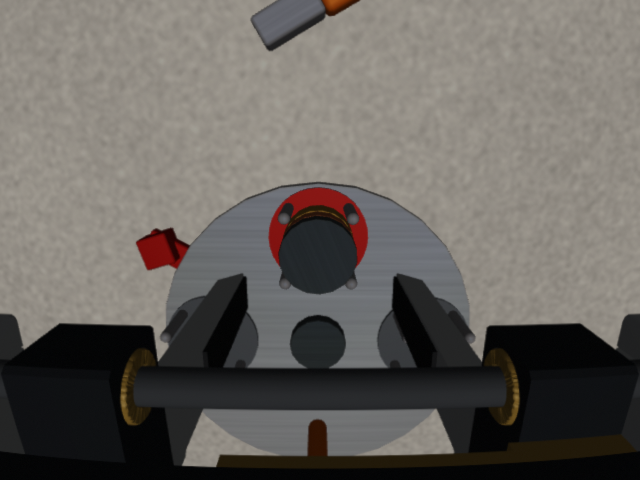

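View pics/s10z.png

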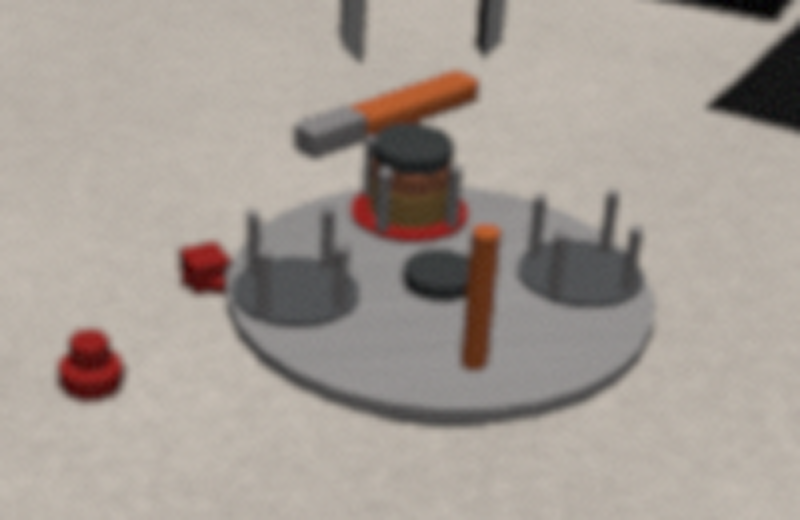

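The scene crop shows brass, copper and black disc level in the pins. The wrist view shows the disc at (318,255), as predicted. I'll go over the post.

Request:
carry_out(
  series=[
    {"delta_pos": [20,-22,25],"turn": [0,0,0.12],"hand": 0.75},
    {"delta_pos": [55,-60,27],"turn": [0,0,0.25],"hand": 0.75},
    {"delta_pos": [90,-100,27],"turn": [0,0,0.4],"hand": 0.75},
    {"delta_pos": [114,-126,27],"turn": [0,0,0.5],"hand": 0.75},
    {"delta_pos": [114,-126,27],"turn": [0,0,0.5],"hand": 0.75},
    {"delta_pos": [114,-126,27],"turn": [0,0,0.5],"hand": 0.75},
  ],
)

```text
clock: 17.73
eef_pos: [601.4, 69.0, 164.5]
eef_rot: [-3.141, -0.002, 2.81]
wrist_force: [0.2, 0.1, 0.0]
finger_gap: 70.7
```

Run:
```python
from h import *
s=read_state();c=get_calibration("wrist");im=camera("wrist");cv2.imwrite("pics/w11.png",im[:,:,::-1]);t=s['eef_pos'];print(s['clock'],t,s['eef_rot'],s['finger_gap'])
for ce,st in blobs(im,(3,150,40),(14,255,255),100,(220,150,420,350)): print(ce,st,px(c,*ce,117)[:2])
print(proj(c,[t[0],t[1],117]),proj(c,[t[0],t[1],32]))
for nm in("top",):
    c=get_calibration(nm);im=camera(nm);cv2.imwrite("pics/t11z.png",cv2.resize(im[180:310,200:360,::-1],None,fx=5,fy=5,interpolation=cv2.INTER_CUBIC)[:600])
```

```text
17.725 [601.35022333  68.95124446 164.52941937] [-3.14100087e+00 -1.82138276e-03  2.80980574e+00] 70.7168531660005
[319.4 249.9] [ 307  224   25   51 1002] [594.16740468  71.03071504]
[320.02868921 261.87043236] [319.97347937 229.96831823]
```

View pics/w11.png

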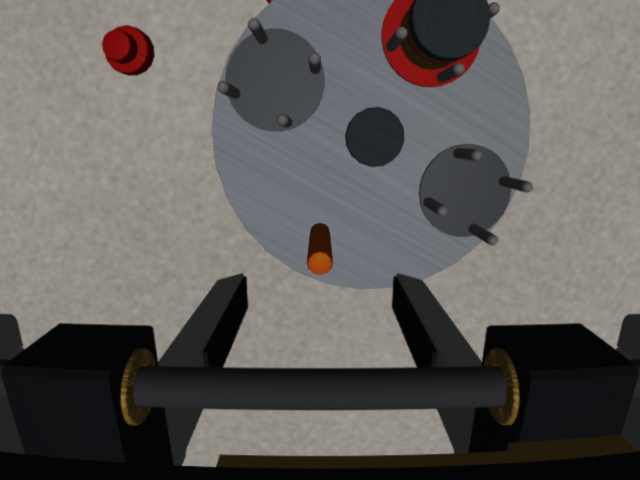

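View pics/t11z.png

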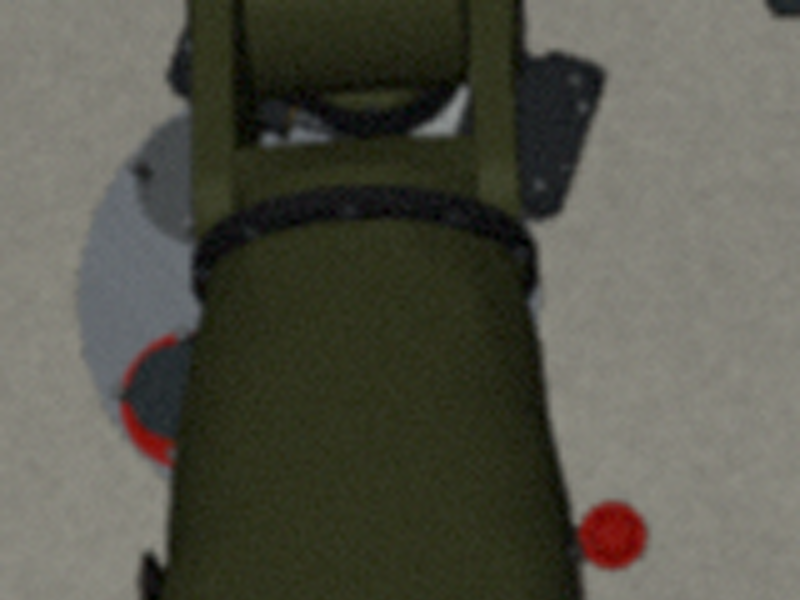

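The post top is at (320,263), exactly where predicted. I'll compute the axis and the pointer direction from the earlier pictures.

Run:
```python
from h import *
A=np.array([545.0,131.8])
def rep(n,p): d=p[:2]-A; print(n,p[:2].round(1),np.hypot(*d).round(1),np.degrees(np.arctan2(d[1],d[0])).round(1)%360)
c=get_calibration("top");im=cv2.imread("pics/top0.png")[:,:,::-1].copy()
for ce,st in blobs(im,(0,150,50),(4,255,255),30,(262,270,290,305)): print(ce,st);rep("top",px(c,*ce,16))
rep("hub",px(c,261.1,238,42));rep("nest",np.array([488,194.7]))
hsv=cv2.cvtColor(im,cv2.COLOR_RGB2HSV)
c=get_calibration("scene");rep("scene",px(c,290.8,214,20))
# deck circle in top view
m=cv2.inRange(im[190:295,205:320],(0,0,0),(255,255,255))
cv2.imwrite("pics/pt.png",cv2.resize(im[270:305,255:300,::-1],None,fx=12,fy=12,interpolation=cv2.INTER_CUBIC))
im=cv2.imread("pics/w2.png");cv2.imwrite("pics/pt2.png",cv2.resize(im[130:210,110:210],None,fx=5,fy=5,interpolation=cv2.INTER_CUBIC))
```

```text
[274.9 290.2] [270 283  11  15 100]
top [406.3  97.1] 143.0 194.0
hub [544.6 131.9] 0.4 162.1
nest [488.  194.7] 84.9 132.2
scene [406.2  91.9] 144.4 196.0
```

View pics/pt2.png

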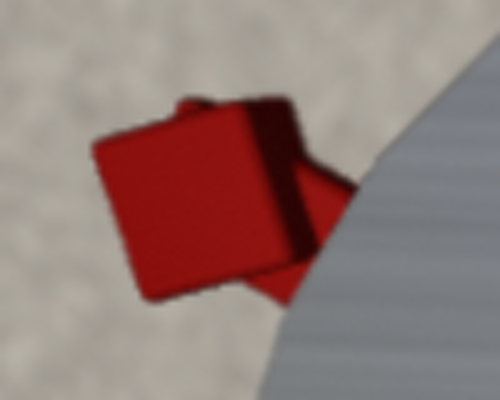

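View pics/pt.png

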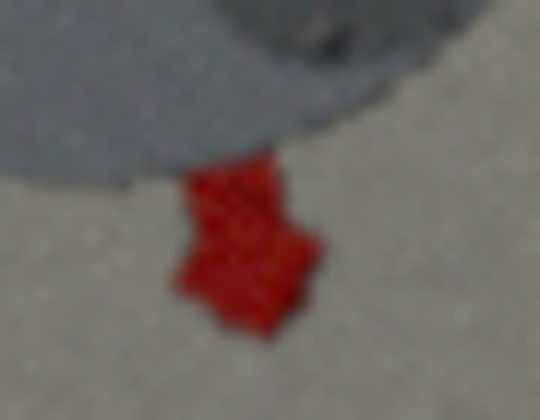

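Run:
```python
from h import *
from scipy.spatial.transform import Rotation as Ro
A=np.array([545.0,131.8]);s=read_state();c=get_calibration("wrist")
def T(p,r):
    M=np.eye(4);M[:3,:3]=Ro.from_euler('xyz',r).as_matrix();M[:3,3]=p;return M
X=np.linalg.inv(T(s['eef_pos'],s['eef_rot']))@c['pose']
c2=dict(c);c2['pose']=T([529.82,152.38,139.2],[-3.14092,-.0002,2.35584])@X
def rep(n,p): d=p[:2]-A; print(n,p[:2].round(1),np.hypot(*d).round(1),np.degrees(np.arctan2(d[1],d[0])).round(1)%360)
rep("chk nest",px(c2,320.2,155.7,35)); rep("w2",px(c2,149.2,170.2,22))
rep("top",px(get_calibration("top"),275.6,292,22))
```

```text
chk nest [487.5 195. ] 85.5 132.3
w2 [403.5  96.6] 145.8 194.0
top [401.4  94.8] 148.3 194.5
```

The pointer lies at 194.1°, so the turn is +1.08 rad about the axis (545.0,131.8). The post goes from 312.2° to 14.1°. I'll lower and grip the post.

Request:
carry_out(
  series=[
    {"delta_pos": [0,0.2,-45],"turn": [0,0,0],"hand": 0.7},
    {"delta_pos": [0,0.2,-80],"turn": [0,0,0],"hand": 0.7},
    {"delta_pos": [0,0.2,-90],"turn": [0,0,0],"hand": 0.6},
    {"delta_pos": [0,0.2,-90],"turn": [0,0,0],"hand": 0},
    {"delta_pos": [0,0.2,-90],"turn": [0,0,0],"hand": 0},
    {"delta_pos": [0,0.2,-90],"turn": [0,0,0],"hand": 0},
    {"delta_pos": [0,0.2,-90],"turn": [0,0,0],"hand": 0},
    {"delta_pos": [0,0.2,-90],"turn": [0,0,0],"hand": 0},
  ],
  squeeze=30,
)

```text
clock: 18.82
eef_pos: [602.2, 68.7, 76.1]
eef_rot: [3.142, 0.001, 2.811]
wrist_force: [-1.5, -1.0, 4.3]
finger_gap: 15.6
```

Run:
```python
import numpy as np
A=np.array([545.0,131.8]);P=np.array([602,68.8]);d=P-A;r=np.hypot(*d);a0=np.arctan2(d[1],d[0]);print(r,np.degrees(a0))
a1=np.radians(14.1);u=np.linspace(0,1,17);th=a0+(a1-a0)*(u-np.sin(2*np.pi*u)/(2*np.pi)) 
Q=A+r*np.c_[np.cos(th),np.sin(th)]
print((Q[1:9]-P).round(1).tolist());print((Q[9:]-Q[8]).round(1).tolist())
```

```text
84.95881355103779 -47.862405226111754
[[0.1, 0.1], [0.8, 0.8], [2.7, 2.6], [5.9, 5.9], [10.3, 11.2], [15.4, 18.5], [20.3, 27.7], [24.3, 38.3]]
[[2.6, 11.0], [3.6, 21.5], [3.5, 30.4], [2.7, 37.2], [1.9, 41.7], [1.4, 44.3], [1.1, 45.2], [1.1, 45.4]]
```

Request:
carry_out(
  series=[
    {"delta_pos": [0.1,0.1,0],"turn": [0,0,0],"hand": 0},
    {"delta_pos": [0.8,0.8,0],"turn": [0,0,0],"hand": 0},
    {"delta_pos": [2.7,2.6,0],"turn": [0,0,0],"hand": 0},
    {"delta_pos": [5.9,5.9,0],"turn": [0,0,0],"hand": 0},
    {"delta_pos": [10.3,11.2,0],"turn": [0,0,0],"hand": 0},
    {"delta_pos": [15.4,18.5,0],"turn": [0,0,0],"hand": 0},
    {"delta_pos": [20.3,27.7,0],"turn": [0,0,0],"hand": 0},
    {"delta_pos": [24.3,38.3,0],"turn": [0,0,0],"hand": 0},
  ],
)

```text
clock: 19.82
eef_pos: [626.6, 107.0, 76.0]
eef_rot: [-3.141, 0.0, 2.811]
wrist_force: [-3.5, -2.0, 5.9]
finger_gap: 15.4
```

Request:
carry_out(
  series=[
    {"delta_pos": [2.6,11.0,0],"turn": [0,0,0],"hand": 0},
    {"delta_pos": [3.6,21.5,0],"turn": [0,0,0],"hand": 0},
    {"delta_pos": [3.5,30.4,0],"turn": [0,0,0],"hand": 0},
    {"delta_pos": [2.7,37.2,0],"turn": [0,0,0],"hand": 0},
    {"delta_pos": [1.9,41.7,0],"turn": [0,0,0],"hand": 0},
    {"delta_pos": [1.4,44.3,0],"turn": [0,0,0],"hand": 0},
    {"delta_pos": [1.1,45.2,0],"turn": [0,0,0],"hand": 0},
    {"delta_pos": [1.1,45.4,0],"turn": [0,0,0],"hand": 0},
  ],
)

```text
clock: 20.82
eef_pos: [627.7, 152.2, 76.1]
eef_rot: [-3.142, 0.001, 2.811]
wrist_force: [-0.3, -3.1, 5.4]
finger_gap: 15.6
```

Request:
carry_out(
  series=[
    {"delta_pos": [0,0,0],"turn": [0,0,0],"hand": 0},
    {"delta_pos": [0,0,0],"turn": [0,0,0],"hand": 0},
    {"delta_pos": [0,0,0],"turn": [0,0,0],"hand": 0},
    {"delta_pos": [0,0,0],"turn": [0,0,0],"hand": 0},
  ],
)

```text
clock: 21.32
eef_pos: [627.7, 152.2, 76.0]
eef_rot: [-3.142, 0.001, 2.811]
wrist_force: [-0.7, -2.2, 5.7]
finger_gap: 14.9
```

Run:
```python
from h import *
s=read_state();c=get_calibration("wrist");im=camera("wrist");cv2.imwrite("pics/w12.png",im[:,:,::-1]);t=s['eef_pos'];print(s['clock'],t,s['eef_rot'],s['finger_gap'],s['wrist_force'],s['qd'].round(4))
A=np.array([545,131.8]);n=A+85*np.array([np.cos(np.radians(194.1)),np.sin(np.radians(194.1))])
d=t[:2]-A;print(np.degrees(np.arctan2(d[1],d[0])),np.hypot(*d));print("nest pred px floor",proj(c,[*n,35]),"disc top",proj(c,[*n,83]))
im=camera("scene");cv2.imwrite("pics/s12z.png",cv2.resize(im[150:280,240:440,::-1],None,fx=4,fy=4,interpolation=cv2.INTER_CUBIC))
```

```text
21.325 [627.65781946 152.19176044  76.03428848] [-3.14155952e+00  5.95176768e-04  2.81059151e+00] 14.898073698128924 [-0.65514773 -2.23637487  5.70203434] [0.0006 0.0008 0.0005 0.0011 0.0013 0.0017]
13.858201716251994 85.13600302954019
nest pred px floor [142.96803361   3.90908675] disc top [ 95.06814424 -30.72047095]
```

View pics/w12.png

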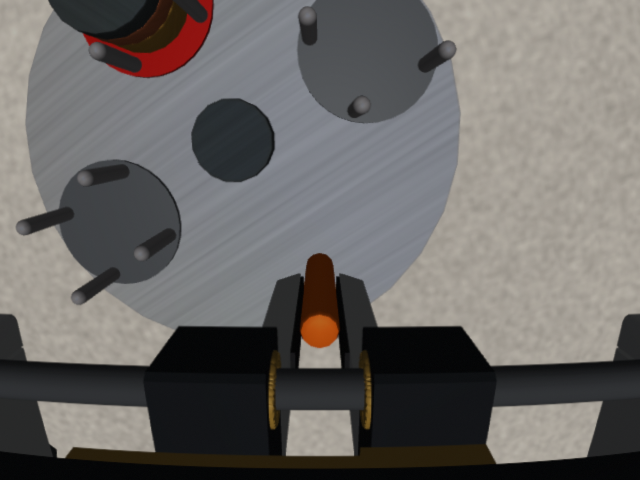

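View pics/s12z.png

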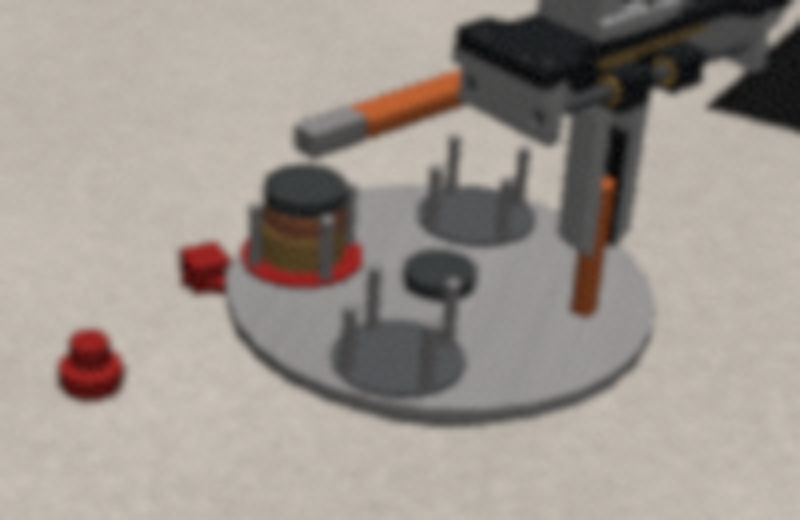

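The stack is intact with the disc level, and the red nest sits beside the red pointer. The post is gripped at 13.9° against a target of 14.1°, and the arm is still. Handing in.

```bash
python3 -c "
from cell import *
print(sign_off())"
```

```text
the job is handed in; nothing more can be done
None
```

I stacked the farthest brass body, then the copper ring, then the black disc in the red nest. I then turned the carousel about +1.08 rad by the orange post and handed in at about 21.4 s, still gripping the post with the grip set to 30 N.

- **Stack:** the last scene picture shows the three parts upright between the pins. The disc is level and nothing has shifted.
- **Carousel:** the gripped post is at 13.9°, against a target of 14.1° (tolerance ±5.7°). Joint speeds are under 0.002 rad/s.
- **Pointer direction:** the three views agreed to about 2° (194.0° to 196.0°). The nest itself was mostly out of the final wrist view, so I checked its alignment with the pointer from the post position and the scene picture.
- **Bystanders:** the brush and boot look unmoved in the last picture. The nut and lug were out of that picture. I never touched either of them, but I did not measure them again.
- **Failed checks:** none. The only disagreement was a raw offset of about 9 mm between the scene and top cameras at the start, because the scene view included the parts' sides. I relied on the wrist camera instead.

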